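# Turn the carving stand to the blue mark and close the hand rest

### The job

Pushing with a finger on the spokes, turn the carving turntable until the tip of its red spoke stands over the middle of the blue dot; then push the wooden hand rest round, from where it stands swung out, until it is fully home at its stop beside the wax block. Grip and lift nothing: the wax block must ride round standing upright in the middle of the turntable, and the other things on the table stay where they are.

Things in the scene. Friction and masses are not known exactly. Their poses are not given: they have to be found in the camera images.
- wheel (a joint): Turntable angle, rad, grows anticlockwise seen from above. Turns without limit both ways, stays where it is left (friction about 0.12 N m: 1 to 2 N at a spoke). Wooden disc, radius 65 mm, 59 to 73 mm above the table, with four round spokes 90 degrees apart. 0 is the red spoke along the stand's own x axis, which is itself yawed up to 0.25 rad either way.
- wheel_hub (a point): Point on the turntable's vertical axis, 65 mm above the table, at the height of the spokes' axes. Spokes are 12 mm thick and end in 18 mm balls 130 mm from this axis: one red, three aluminium with black balls. Below them: hub column of radius 28 mm and a fixed round plywood plate, radius 160 mm, top 12 mm above the table.
- pointer_tip (a point): Centre of the red ball at the end of the red spoke, 130 mm from the hub axis, 65 mm above the table.
- dot_blue: Flat blue dot, 34 mm across, fixed on the plywood plate, 130 mm from the hub axis, so the balls pass straight over it (its origin 12 mm above the table). The red tip belongs over this one. The three dots swap places between starts.
- dot_yellow: Same, yellow: not wanted.
- dot_white: Same, white: not wanted.
- rest (a joint): Hand rest angle, rad: 0 is fully home at its stop, where the bar points from its pivot straight at the hub axis; it grows as the bar swings out, clockwise seen from above (towards the robot's side), to 1.8. Stays where it is left (friction about 0.12 N m). Starts swung out.
- rest_pivot (a point): Pivot of the hand rest, 220 mm from the hub axis, at mid-height of the bar, 124 mm above the table, on a steel post 26 mm across with a collar of 34 mm across reaching 135 mm above the table.
- rest_tip (a point): Free end of the hand rest's wooden bar: 150 mm from the pivot, 18 mm wide, with a 3 mm dark pad on top, from 115 to 133 mm above the table. At home it lies above the spokes, its end 70 mm from the hub axis.
- block: Loose half-carved wax block standing on the middle of the turntable disc, 50 x 50 mm, 65 mm high, 160 g; origin at the centre of its underside, 73 mm above the table. Its top is 138 mm above the table. Friction carries it round with the disc.
- blank: Bystander: uncarved yellow wax block, 60 x 45 x 50 mm high; origin at its underside, loose, leave alone.
- egg: Bystander: carved yellow wax egg shape on a foot, 52 mm across, 88 mm high; origin at its underside, loose, leave alone.
- glue: Bystander: white glue stick, 32 mm across, 90 mm high, standing; origin at its underside, loose, leave alone.
- gouge: Bystander: carving gouge lying flat, about 150 mm long, 34 mm high, wooden handle; origin at its underside, loose, leave alone.
- offcut: Bystander: small yellow wax offcut, 35 x 28 x 20 mm high, near the stand; origin at its underside, loose, leave alone.
- pot: Bystander: blue ceramic cup, 72 mm across, 75 mm high; origin at its underside, loose, leave alone.
There are look-alikes about, which are no part of the job. What is shaped like the block but purple is not meant.

How it is judged:
On the way, in this order (a step that is already met when the one before it is completed fails the run):
1. the red tip rests over the blue dot (within 15 mm) (horizontal distance between pointer_tip and dot_blue below 0.015 m and velocity of joint wheel between -0.1 and 0.1 rad/s), for 0.3 s.
2. the hand rest is pushed home (value of joint rest below 0.09 rad), for 0.2 s.
At the end, for the whole second after the job is handed in: The red tip is within 15 mm (horizontally) of the blue dot's centre, the hand rest within 0.09 rad of its stop, and the wax block stands upright and still on the disc, its centre within 25 mm of the hub axis (horizontal distance between pointer_tip and dot_blue below 0.015 m and value of joint rest below 0.09 rad and horizontal distance between block and wheel_hub below 0.025 m and angle between block's own z axis and vertical below 0.15 rad and height (world z) of block between 0.065 and 0.083 m and linear speed of block below 0.02 m/s); the robot touches nothing.
It fails at once if the wax block is lifted, tipped or pushed off the middle of the turntable (not (horizontal distance between block and wheel_hub below 0.025 m and angle between block's own z axis and vertical below 0.15 rad and height (world z) of block between 0.065 and 0.083 m)).
It fails at once if another thing on the table is moved more than 30 mm or lifted (distance of any of blank, egg, glue, gouge, offcut, pot from where it was at the start of the episode above 0.03 m).
It also fails if it takes over 72 s, if anything falls off the work surface, if the arm or the gripper's body presses on something with over 40 N, if the wrist force passes 120 N, or if a joint passes its speed limit or range.

### The arm

A 6-joint arm with a two-finger parallel gripper is mounted at the origin on the work surface. World frame = base frame: x ahead of the robot, y to its left, z up, the work surface at z = 0. Lengths are in m, angles in rad, forces in N, time in s.
With the tool pointing down it reaches from about 0.35 to 0.975 m from the base axis. Payload 4.9 kg.
Tool frame: the origin (TCP) lies at the very end of the fingers, on their centre line; the grasp point (between the pads) lies 19 mm behind it; y points along the fingers, z is the direction in which the jaws open and shut, and the axes are right-handed (so a half turn about y gives the same grasp; the last joint's range is limited). The gripper opens to 85 mm and grips with 20 to 120 N. Pads are 22 mm wide; open, the fingers measure 114 mm over their backs; the gripper's body (76 mm by 85 mm) begins 54 mm behind the grasp point. The pads swing forward as they close: fully open they stand 13 mm farther back than shut.
Start: joints at [1.022, 0.053, 1.613, -0, 1.476, -0.119], TCP at [0.26, 0.568, 0.231] pointing down, gripper open.
Joint ranges: [-3.01, 3.01], [-1.01, 2.22], [0.06, 2.58], [-1.02, 4.17], [0.09, 2.62], [-3.14, 3.14]. Speed limits (rad/s): [2.57, 2.57, 3.14, 3.14, 3.14, 3.14].

### API

Orientations are given as a rotation vector (axis times angle).
In Python, from station import monitor, viewer, ticket gives the robot as it stands.
- The arm moves only by the tool servo_tool, never from a script. Its argument "commands" is one flat list of numbers, 7 for each row, row after row: the turn, a rotation vector about the tool's x, y, z in rad, then the shift along the tool's x, y, z in cm, then the opening, from 0 (shut) to 1 (fully open). In form: [rx, ry, rz, dx, dy, dz, claw, rx, ry, rz, dx, dy, dz, claw, ...]. A call has 1 to 20 rows; each row shifts and turns the pose as measured when the row begins, along the tool's axes as they then stand; what a row does not reach is not made up. A row lasts 1/10 s, in which the tool goes at most 50 mm and 8.59 degrees, less where a joint would pass 70% of its speed; a pose out of reach is approached as far as the arm can. A call is refused whole if a number of a shift passes 5 or a number of a turn 0.15, either way. A call with a gripper value outside its range is refused whole. The fingers move at their own pace and stop on an object; "grip_force" is the grip in N (left out, the last holds). Time passes only in rows, so rows that do not move let the fingers close. It gives the time, the measured TCP pose, the force and the opening at its end, in the units of the state.
- monitor.get_obs(): the state, without advancing time (a new reading comes with each control period).
- viewer.get_image(name): name is "scene" or "top" or "wrist"; returns a dict with "frame" (420x560x3 uint8, red, green, blue), "depth" (420x560 float32, m along the optical axis (not along the pixel's ray), 0 where there is no reading), "camera_matrix" (3x3 intrinsics, pixels), "cam_to_world" (4x4, takes a point from camera to world coordinates). Camera axes: x right, y down, z forward; pixel columns grow to the right and rows downward; lengths in m; the calibration is good to about 2 mm. A picture is of the moment at which its call begins.
- ticket.finish_job(): hands the job in, once; it reports no verdict.
The state is a dict: "t": time; "q": joint angles; "dq": joint speeds; "effort": joint torques, N m; "tool_pos": TCP position; "tool_rot": TCP orientation; "contact_force": force on the tool from outside, world axes, zero at the start; "wrist_torque": the same for the moment, N m; "opening": finger opening in m.
Only numpy, scipy, OpenCV 4.12 (cv2) and the standard library are available. Lean on these libraries where they do the work, as an engineer would, in place of code of your own. Each camera call takes 0.05 s, during which the arm holds its last target.

## Working session

There is one attempt and no reset: what is moved stays moved. The work goes in short steps, Python scripts to look and compute and a tool call to move; the robot and the scene stay as the last step left them, time stands still between calls to the robot, and variables do not carry over. Pictures are saved under pics/ and viewed, and the job is handed in when it is done.

Besides the shell and the picture viewer there is one more tool, called after ">>>" as name(argument=value, ...), one argument or row to a line, values as JSON. servo_tool: Moves the arm, as the interface text tells. Its arguments: {"type":"object","properties":{"commands":{"type":"array","items":{"type":"number"}},"grip_force":{"type":"number"}},"required":["commands"]}

```bash
mkdir -p pics
cat > h.py <<'E'
import numpy as np,cv2
from station import monitor, viewer, ticket
def shot(n,name):
    d=viewer.get_image(n); cv2.imwrite('pics/'+name+'.png',d['frame'][:,:,::-1]); np.savez('pics/'+name+'.npz',**d); return d
def px(d,u,v,z=None):
    K=d['camera_matrix'];T=d['cam_to_world']
    r=np.linalg.solve(K,[u,v,1.]);
    if z is None:
        s=d['depth'][int(round(v)),int(round(u))]
    else:
        w=T[:3,:3]@r; s=(z-T[2,3])/w[2]
    return T[:3,:3]@(r*s)+T[:3,3]
E
python3 - <<'E'
from h import *
o=monitor.get_obs();print(o)
for n in('scene','top'):
    d=shot(n,n+'0');print(d['camera_matrix'],d['cam_to_world'])
E
```

```text
{'t': 0.0, 'q': array([ 1.02199540e+00,  5.33833035e-02,  1.61425982e+00,  1.66213565e-06,
        1.47598787e+00, -1.18991170e-01]), 'dq': array([-0.00073354, -0.0003627 , -0.00037969, -0.00093049,  0.00034871,
       -0.00132511]), 'effort': array([-4.65960093e-04, -3.93679333e+01, -3.70178461e+01, -6.40105850e-05,
        6.89520588e-03,  1.00710889e-05]), 'tool_pos': array([0.26011243, 0.56763588, 0.23006703]), 'tool_rot': array([-1.54631404,  0.33771982, -0.3366611 ]), 'contact_force': array([ 0.20138522, -0.12351716,  0.39855614]), 'wrist_torque': array([-0.02114692, -0.01437167,  0.03082622]), 'opening': 0.08534070186647348}
[[515.2229307    0.         279.11052799]
 [  0.         515.2229307  209.10525143]
 [  0.           0.           1.        ]] [[ 0.44245943  0.75891276 -0.47778769  1.26712014]
 [ 0.89675191 -0.37923251  0.22807609 -0.34994055]
 [-0.00810277 -0.52937144 -0.84835147  1.29186449]
 [ 0.          0.          0.          1.        ]]
[[391.17076102   0.         286.8666449 ]
 [  0.         391.17076102 202.42853249]
 [  0.           0.           1.        ]] [[ 1.43213401e-02 -9.84474842e-01  1.74940517e-01  4.03874492e-01]
 [-9.99515417e-01 -1.89309654e-02 -2.47093071e-02 -1.17905559e-03]
 [ 2.76374841e-02 -1.74501873e-01 -9.84268899e-01  1.24277160e+00]
 [ 0.00000000e+00  0.00000000e+00  0.00000000e+00  1.00000000e+00]]
```

View pics/scene0.png

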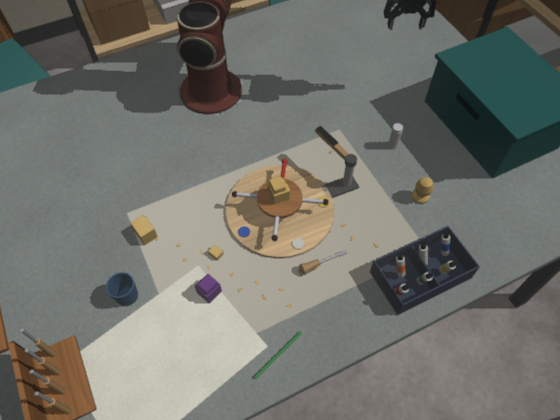

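View pics/top0.png

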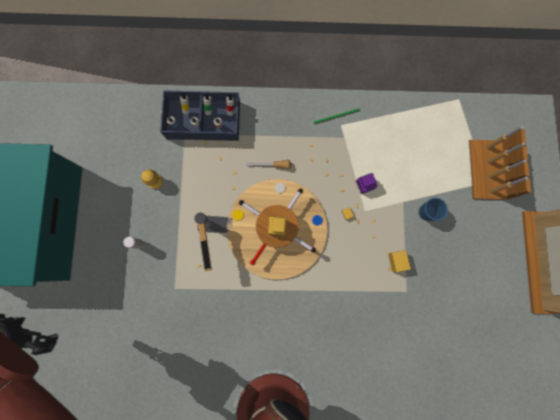

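Run:
```python
import cv2
a=cv2.imread('pics/top0.png')[140:300,170:370]
cv2.imwrite('pics/c0.png',cv2.resize(a,None,fx=4,fy=3.75*4/3.75,interpolation=cv2.INTER_CUBIC)[:600])
a=cv2.imread('pics/scene0.png')[120:280,200:400]
cv2.imwrite('pics/c1.png',cv2.resize(a,None,fx=4,fy=4,interpolation=cv2.INTER_CUBIC)[:600])
```

```text
(no output)
```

View pics/c0.png

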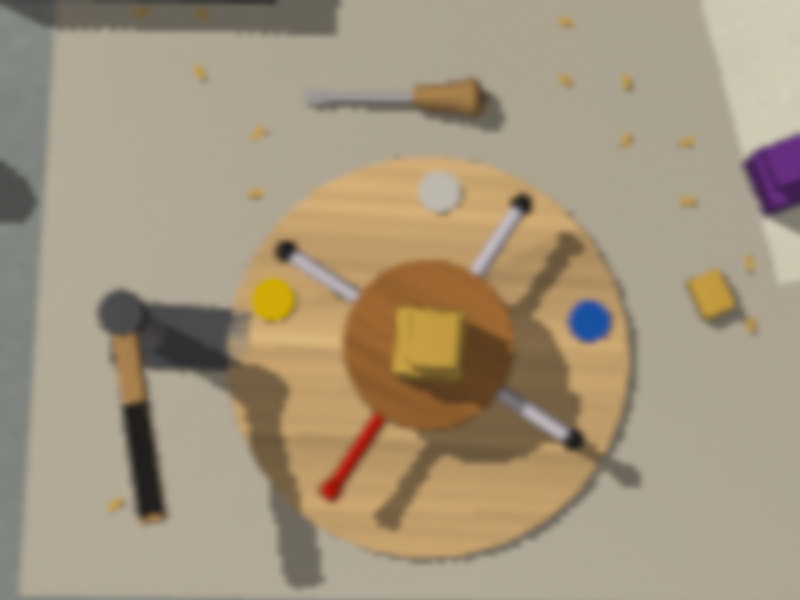

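View pics/c1.png

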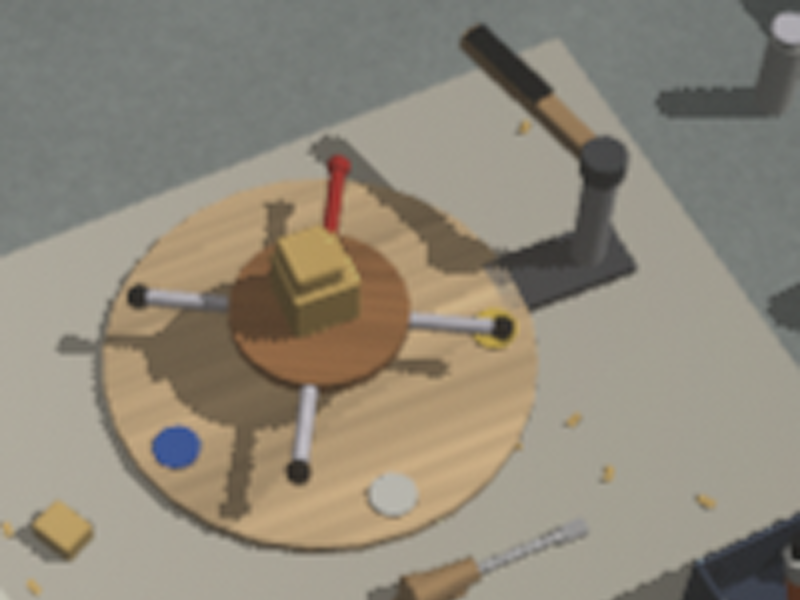

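Run:
```python
from h import *
d=dict(np.load('pics/top0.npz'))
P=lambda u,v,z:px(d,170+(u-1.5)/4,140+(v-1.5)/4,z)[:2]
b=[P(*c,.065) for c in((330,491),(286,250),(521,203),(573,438))]
hub=np.mean(b,0);print('hub',hub)
def pr(n,p):
    r=p-hub;print(n,p.round(4),'r',np.hypot(*r).round(4),'ang',np.degrees(np.arctan2(r[1],r[0])).round(1))
for n,p in zip(['red','k1','k2','k3'],b):pr(n,p)
for n,u,v,z in(('yel',273,300,.012),('whi',440,191,.012),('blue',590,321,.012),('pivot',122,312,.135),('tip',151,518,.133),('block',432,338,.138),('offcut',712,293,.02),('gougeTip',312,98,.015),('gougeH',480,95,.03)):pr(n,P(u,v,z))
s=dict(np.load('pics/scene0.npz'))
S=lambda u,v,z:px(s,200+(u-1.5)/4,120+(v-1.5)/4,z)[:2]
for n,u,v,z in(('red',338,165,.065),('k',502,327,.065),('k',298,470,.065),('k',138,297,.065),('blue',176,447,.012),('pivot',603,153,.135),('tip',470,35,.133)):pr('S'+n,S(u,v,z))
```

```text
hub [ 0.54147337 -0.00060976]
red [0.4304 0.0699] r 0.1316 ang 147.6
k1 [0.6115 0.1088] r 0.1299 ang 57.4
k2 [ 0.6517 -0.0703] r 0.1304 ang -32.3
k3 [ 0.4724 -0.1109] r 0.1301 ang -122.1
yel [0.5804 0.1226] r 0.1292 ang 72.5
whi [ 0.6714 -0.0081] r 0.1301 ang -3.3
blue [ 0.5682 -0.1291] r 0.1312 ang -78.3
pivot [0.5522 0.2168] r 0.2177 ang 87.2
tip [0.4084 0.1895] r 0.232 ang 125.0
block [ 0.5372 -0.0036] r 0.0052 ang -145.6
offcut [ 0.5912 -0.2253] r 0.2301 ang -77.5
gougeTip [0.7455 0.0968] r 0.2261 ang 25.5
gougeH [ 0.7468 -0.0387] r 0.2088 ang -10.5
Sred [0.4309 0.0682] r 0.1303 ang 148.1
Sk [0.6113 0.1078] r 0.129 ang 57.2
Sk [ 0.6505 -0.0719] r 0.1303 ang -33.2
Sk [ 0.4725 -0.1125] r 0.1315 ang -121.6
Sblue [ 0.5682 -0.1296] r 0.1317 ang -78.3
Spivot [0.5528 0.216 ] r 0.2169 ang 87.0
Stip [0.4138 0.1851] r 0.2254 ang 124.5
```

```bash
cat >> h.py <<'E'
from scipy.spatial.transform import Rotation as Ro
def st():
    o=monitor.get_obs();R=Ro.from_rotvec(o['tool_rot']).as_matrix();p=o['tool_pos']
    print('t',round(o['t'],2),'pos',p.round(4),'F',o['contact_force'].round(1),'open',round(o['opening'],3),'q',o['q'].round(2));return o,R,p
def to(target,n):
    o,R,p=st();print('R',R.round(3).tolist());d=R.T@(np.array(target)-p)*100;print('tool cm',d.round(2),'per row',(d/n).round(2))
E
python3 - <<'E'
from h import *
to([.486,.094,.18],12)
E
```

```text
t 0.1 pos [0.2601 0.5677 0.2301] F [-0.7  0.2 -0.5] open 0.085 q [ 1.02  0.05  1.61 -0.    1.48 -0.12]
R [[0.909, -0.001, 0.417], [-0.417, -0.002, 0.909], [-0.0, -1.0, -0.002]]
tool cm [ 40.27   5.07 -33.64] per row [ 3.36  0.42 -2.8 ]
```

>>> servo_tool(
  commands=[0,-0.143,0,0,0,0,0,0,-0.143,0,0,0,0,0,0,-0.143,0,0,0,0,0,0,0,0,0,0,0,0],
  grip_force=20,
)

```text
t: 0.5
tool_pos: [0.2594, 0.5664, 0.2272]
tool_rot: [-1.576, -0.009, 0.014]
contact_force: [0.4, 0.1, -0.5]
opening: 0.0279
```

Run:
```python
from h import *
to([.486,.094,.18],14)
```

```text
t 0.5 pos [0.2594 0.5664 0.2272] F [ 0.4  0.1 -0.5] open 0.028 q [ 1.02  0.05  1.62  0.    1.48 -0.56]
R [[1.0, -0.004, -0.015], [0.015, -0.006, 1.0], [-0.004, -1.0, -0.006]]
tool cm [ 21.98   4.91 -47.55] per row [ 1.57  0.35 -3.4 ]
```

>>> servo_tool(
  commands=[0,0,0,1.5,0.3,-3.2,0,0,0,0,1.5,0.3,-3.2,0,0,0,0,1.5,0.3,-3.2,0,0,0,0,1.5,0.3,-3.2,0,0,0,0,1.5,0.3,-3.2,0,0,0,0,1.5,0.3,-3.2,0,0,0,0,1.5,0.3,-3.2,0,0,0,0,1.5,0.3,-3.2,0,0,0,0,1.5,0.3,-3.2,0,0,0,0,1.5,0.3,-3.2,0,0,0,0,1.5,0.3,-3.2,0,0,0,0,1.5,0.3,-3.2,0,0,0,0,1.5,0.3,-3.2,0,0,0,0,1.5,0.3,-3.2,0,0,0,0,0,0,0,0],
)

```text
t: 2.0
tool_pos: [0.4707, 0.0992, 0.1814]
tool_rot: [-1.579, 0.031, -0.022]
contact_force: [-0.7, -0.3, 0.1]
opening: -0.0
```

Run:
```python
from h import *
to([.486,.094,.10],6)
shot('wrist','w1')
```

```text
t 2.0 pos [0.4707 0.0992 0.1814] F [-0.7 -0.3  0.1] open -0.0 q [ 0.06 -0.26  1.99 -0.01  1.42 -1.48]
R [[0.999, -0.006, 0.034], [-0.034, -0.008, 0.999], [-0.006, -1.0, -0.008]]
tool cm [ 1.59  8.13 -0.4 ] per row [ 0.27  1.35 -0.07]
```

View pics/w1.png

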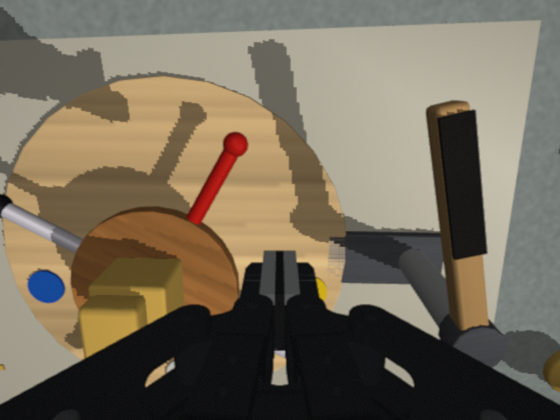

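>>> servo_tool(
  commands=[0,0,0,0.4,2,-0.1,0,0,0,0,0.4,2,-0.1,0,0,0,0,0.4,2,-0.1,0,0,0,0,0.4,2,-0.1,0,0,0,0,0,2,0,0,0,0,0,0,2,0,0,0,0,0,0,1,0,0,0,0,0,0,0,0,0],
)

```text
t: 2.85
tool_pos: [0.4839, 0.1036, 0.0485]
tool_rot: [-1.574, 0.035, -0.028]
contact_force: [-0.3, 0.8, -0.1]
opening: -0.0
```

```bash
cat >> h.py <<'E'
HUB=np.array([.5415,-.001])
def arc(step,n,z=.055,r=.11,c=HUB):
    o,R,p=st();v=p[:2]-c;a=np.degrees(np.arctan2(v[1],v[0]));print('ang',a.round(1),'r',np.hypot(*v).round(4),'R',R.round(3).tolist())
    q=p.copy()
    for i in range(n):
        t=np.radians(a+step*(i+1));g=np.array([c[0]+r*np.cos(t),c[1]+r*np.sin(t),z]);print((R.T@(g-q)*100).round(2));q=g
E
python3 - <<'E'
from h import *
arc(5,9)
E
```

```text
t 2.85 pos [0.4839 0.1036 0.0485] F [-0.3  0.8 -0.1] open -0.0 q [ 0.06 -0.06  2.05 -0.    1.16 -1.47]
ang 118.8 r 0.1194 R [[0.999, -0.004, 0.04], [-0.04, -0.003, 0.999], [-0.004, -1.0, -0.003]]
[-0.32 -0.65 -1.34]
[-0.75  0.01 -0.6 ]
[-0.69  0.01 -0.66]
[-0.63  0.   -0.72]
[-0.57  0.   -0.77]
[-0.5   0.   -0.82]
[-0.43  0.   -0.86]
[-0.35  0.   -0.89]
[-0.27  0.   -0.92]
```

>>> servo_tool(
  commands=[0,0,0,-0.1,-0.3,-0.9,0,0,0,0,-0.4,0,-0.4,0,0,0,0,-0.5,0,-0.4,0,0,0,0,-0.4,0,-0.4,0,0,0,0,-0.4,0,-0.5,0,0,0,0,-0.3,0,-0.5,0,0,0,0,-0.3,0,-0.5,0,0,0,0,-0.3,0,-0.5,0,0,0,0,-0.2,0,-0.5,0,0,0,0,-0.2,0,-0.6,0],
)

```text
t: 3.85
tool_pos: [0.4509, 0.0504, 0.0567]
tool_rot: [-1.571, 0.029, -0.035]
contact_force: [-0.6, 1.6, 0.0]
opening: 0.0
```

Run:
```python
from h import *
shot('top','t1')
arc(4,15)
```

```text
t 3.9 pos [0.4506 0.0495 0.0566] F [ 0.1  0.2 -0.5] open -0.0 q [-0.05 -0.19  2.15 -0.    1.18 -1.58]
ang 150.9 r 0.104 R [[0.999, 0.004, 0.041], [-0.041, -0.002, 0.999], [0.004, -1.0, -0.002]]
[-0.86  0.15 -0.43]
[-0.27  0.   -0.72]
[-0.22  0.   -0.74]
[-0.17  0.   -0.75]
[-0.12  0.   -0.76]
[-0.06  0.   -0.77]
[-0.01  0.   -0.77]
[ 0.04  0.   -0.77]
[ 0.1   0.   -0.76]
[ 0.15  0.   -0.75]
[ 0.2   0.   -0.74]
[ 0.25  0.   -0.72]
[ 0.3   0.   -0.71]
[ 0.35  0.   -0.68]
[ 0.4   0.   -0.66]
```

View pics/t1.png

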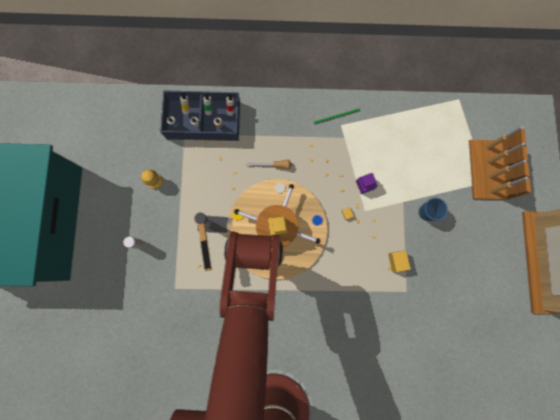

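>>> servo_tool(
  commands=[0,0,0,-0.6,0.1,-0.6,0,0,0,0,-0.4,0,-0.7,0,0,0,0,-0.25,0,-0.75,0,0,0,0,-0.2,0,-0.75,0,0,0,0,-0.15,0,-0.8,0,0,0,0,-0.1,0,-0.8,0,0,0,0,0,0,-0.8,0,0,0,0,0,0,-0.8,0,0,0,0,0.05,0,-0.8,0,0,0,0,0.1,0,-0.8,0,0,0,0,0.15,0,-0.75,0,0,0,0,0.2,0,-0.75,0,0,0,0,0.25,0,-0.75,0,0,0,0,0.3,0,-0.7,0],
)

```text
t: 5.3
tool_pos: [0.4385, -0.0644, 0.0555]
tool_rot: [-1.571, 0.03, -0.035]
contact_force: [2.5, 3.5, -0.1]
opening: 0.0
```

Run:
```python
from h import *
shot('top','t2');shot('scene','s2')
arc(4,15)
a=cv2.imread('pics/t2.png')[150:300,180:380]
b=cv2.imread('pics/s2.png')[130:280,200:400]
cv2.imwrite('pics/c2.png',cv2.resize(np.hstack([a,b]),None,fx=2,fy=2,interpolation=cv2.INTER_CUBIC))
```

```text
t 5.4 pos [ 0.4388 -0.065   0.0558] F [-0.4 -0.7  0.3] open 0.0 q [-0.31 -0.22  2.18 -0.    1.18 -1.84]
ang -148.1 r 0.121 R [[0.999, 0.004, 0.042], [-0.042, -0.001, 0.999], [0.004, -1.0, -0.001]]
[ 1.36  0.08 -0.  ]
[ 0.5   0.   -0.59]
[ 0.54  0.   -0.55]
[ 0.57  0.   -0.51]
[ 0.61  0.   -0.47]
[ 0.64  0.   -0.43]
[ 0.67  0.   -0.38]
[ 0.69  0.   -0.33]
[ 0.71  0.   -0.28]
[ 0.73  0.   -0.23]
[ 0.75  0.   -0.18]
[ 0.76  0.   -0.13]
[ 0.76  0.   -0.08]
[ 0.77  0.   -0.02]
[0.77 0.   0.03]
```

View pics/c2.png

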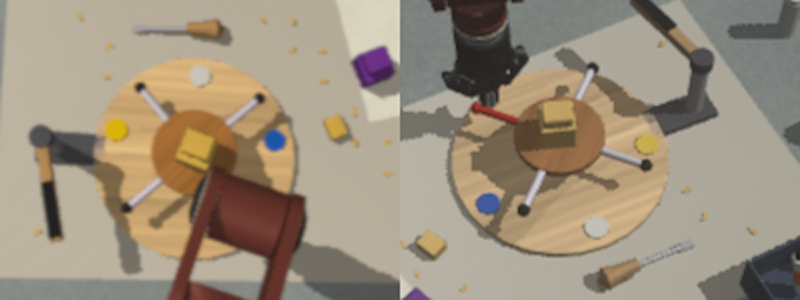

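>>> servo_tool(
  commands=[0,0,0,0.9,0,-0.2,0,0,0,0,0.7,0,-0.45,0,0,0,0,0.55,0,-0.55,0,0,0,0,0.55,0,-0.5,0,0,0,0,0.6,0,-0.45,0,0,0,0,0.65,0,-0.4,0,0,0,0,0.65,0,-0.35,0,0,0,0,0.7,0,-0.3,0],
)

```text
t: 6.2
tool_pos: [0.4932, -0.1009, 0.0546]
tool_rot: [-1.571, 0.032, -0.031]
contact_force: [-1.7, 1.2, 0.3]
opening: -0.0002
```

```bash
cat >> h.py <<'E'
def look(n):
    shot('top','t'+n);shot('scene','s'+n)
    a=cv2.imread(f'pics/t{n}.png')[150:300,180:380]
    b=cv2.imread(f'pics/s{n}.png')[130:280,200:400]
    cv2.imwrite(f'pics/c{n}.png',cv2.resize(np.hstack([a,b]),None,fx=2,fy=2,interpolation=cv2.INTER_CUBIC))
E
python3 - <<'E'
from h import *
look('3')
arc(4,8)
E
```

```text
t 6.3 pos [ 0.494  -0.1014  0.0551] F [-0.6 -0.3  0.5] open 0.0 q [-0.35 -0.06  2.03 -0.    1.16 -1.88]
ang -115.3 r 0.1111 R [[0.999, 0.001, 0.041], [-0.041, -0.001, 0.999], [0.001, -1.0, -0.001]]
[ 0.76  0.01 -0.17]
[ 0.73  0.   -0.22]
[ 0.75  0.   -0.17]
[ 0.76  0.   -0.12]
[ 0.76  0.   -0.07]
[ 0.77  0.   -0.01]
[0.77 0.   0.04]
[0.76 0.   0.09]
```

View pics/c3.png

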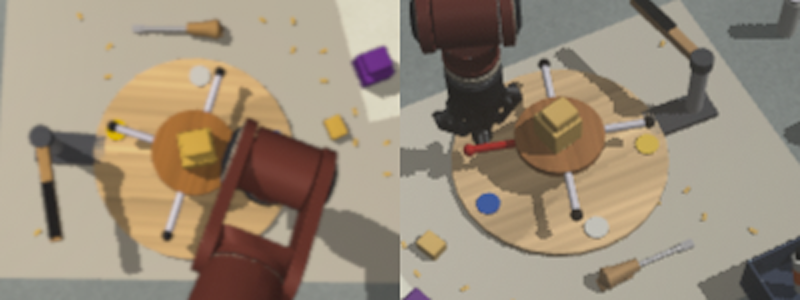

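```bash
cat >> h.py <<'E'
def pol(name,u,v,z=.065,c=HUB):
    d=dict(np.load(f'pics/{name}.npz'));p=px(d,u,v,z)[:2];r=p-c
    print(p.round(4),np.hypot(*r).round(4),np.degrees(np.arctan2(r[1],r[0])).round(1))
E
python3 - <<'E'
from h import *
for u,v in((113,127),(219,71),(167,237)):pol('t3',180+u/2-.25,150+v/2-.25)
for u,v in((468,149),(544,64),(649,122),(576,214)):pol('s3',200+(u-400)/2-.25,130+v/2-.25)
E
```

```text
[0.5769 0.1223] 0.1283 74.0
[ 0.6671 -0.0373] 0.1308 -16.1
[0.4136 0.0365] 0.1332 163.7
[ 0.5044 -0.1276] 0.132 -106.4
[0.4173 0.0338] 0.129 164.3
[0.5784 0.1232] 0.1295 73.5
[ 0.666  -0.0383] 0.13 -16.7
```

>>> servo_tool(
  commands=[0,0,0,0.75,0,-0.17,0,0,0,0,0.75,0,-0.17,0,0,0,0,0.75,0,-0.12,0,0,0,0,0.75,0,-0.1,0,0,0,0,0.7,0,-0.05,0,0,0,0,0,0,0,0],
)

```text
t: 6.9
tool_pos: [0.5335, -0.1095, 0.0547]
tool_rot: [-1.572, 0.032, -0.031]
contact_force: [-0.8, 0.3, -0.2]
opening: -0.0002
```

Run:
```python
from h import *
look('4')
arc(4,3)
```

```text
t 7.0 pos [ 0.5329 -0.1094  0.0547] F [ 0.7  0.6 -0.4] open -0.0 q [-0.34  0.04  1.94 -0.    1.16 -1.87]
ang -94.5 r 0.1087 R [[0.999, -0.001, 0.04], [-0.04, -0.001, 0.999], [-0.0, -1.0, -0.001]]
[ 0.76 -0.03 -0.13]
[ 0.77 -0.    0.05]
[ 0.76 -0.    0.1 ]
```

View pics/c4.png

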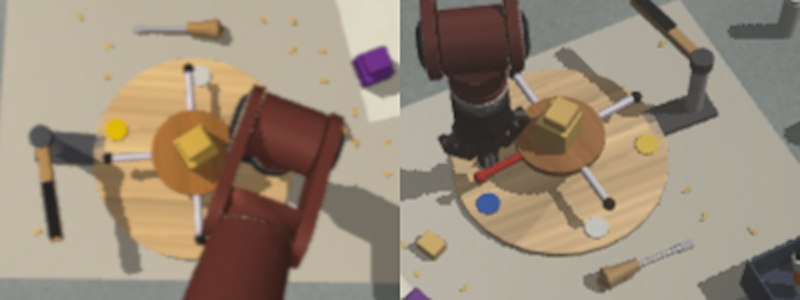

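Run:
```python
from h import *
for u,v in((107,158),(189,70),(200,239)):pol('t4',180+u/2-.25,150+v/2-.25)
for u,v in((480,176),(637,97),(608,204)):pol('s4',200+(u-400)/2-.25,130+v/2-.25)
```

```text
[0.5296 0.1296] 0.1311 95.2
[0.6678 0.0089] 0.1267 4.5
[ 0.4114 -0.0125] 0.1306 -174.9
[ 0.5526 -0.1305] 0.13 -85.1
[0.5321 0.1288] 0.1301 94.1
[0.6716 0.0078] 0.1304 3.9
```

>>> servo_tool(
  commands=[0,0,0,0.5,0,-0.03,0,0,0,0,0.5,0,0.03,0,0,0,0,0.4,0,0.03,0,0,0,0,0,0,0,0],
)

```text
t: 7.4
tool_pos: [0.5471, -0.1094, 0.0544]
tool_rot: [-1.571, 0.033, -0.03]
contact_force: [-1.8, 0.3, -0.2]
opening: 0.0001
```

Run:
```python
from h import *
look('5')
arc(4,1)
```

```text
t 7.5 pos [ 0.547  -0.1095  0.0545] F [-0.7  0.3 -0.8] open -0.0 q [-0.33  0.07  1.9  -0.    1.17 -1.86]
ang -87.1 r 0.1086 R [[0.999, -0.002, 0.04], [-0.04, -0.001, 0.999], [-0.002, -1.0, -0.001]]
[ 0.77 -0.05 -0.04]
```

View pics/c5.png

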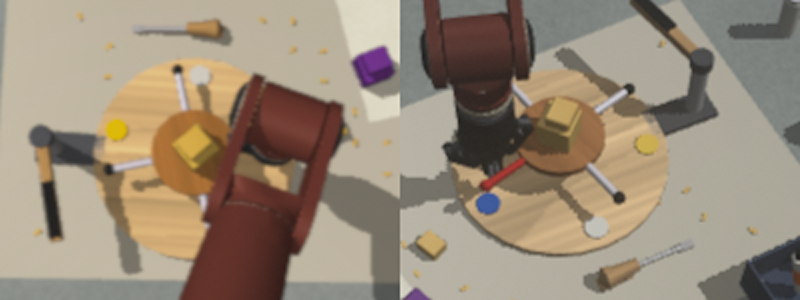

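Run:
```python
from h import *
for u,v in((109,169),(178,71)):pol('t5',180+u/2-.25,150+v/2-.25)
for u,v in((486,186),(629,89),(619,197)):pol('s5',200+(u-400)/2-.25,130+v/2-.25)
pol('s5',200+(487-400)/2-.25,130+203/2-.25,.012)
```

```text
[0.5131 0.126 ] 0.1301 102.6
[0.6658 0.0258] 0.1272 12.2
[ 0.5711 -0.1296] 0.132 -77.0
[0.5143 0.1252] 0.1291 102.2
[0.6686 0.0264] 0.13 12.2
[ 0.5674 -0.1304] 0.1319 -78.7
```

>>> servo_tool(
  commands=[0,0,0,-0.5,0,0,0,0,0,0,-0.8,0,-0.3,0,0,0,0,-0.7,0,-0.3,0,0,0,0,0,-2,0,0,0,0,0,0,-3,0,0,0,0,0,0,-4,0,0,0,0,0,0,-4,0,0,0,0,0,0,-4,0,0,0,0,0,0,0,0,0],
)

```text
t: 8.4
tool_pos: [0.5198, -0.116, 0.2283]
tool_rot: [-1.571, 0.038, -0.029]
contact_force: [0.6, -0.2, 0.5]
opening: 0.0002
```

Run:
```python
from h import *
look('6')
to([.40,.24,.21],10)
```

```text
t 8.5 pos [ 0.5172 -0.115   0.2223] F [ 1.1  0.6 -1. ] open 0.0 q [-0.36 -0.16  1.83 -0.    1.48 -1.89]
R [[0.999, -0.014, 0.043], [-0.043, 0.003, 0.999], [-0.015, -1.0, 0.002]]
tool cm [-13.21   1.5   34.96] per row [-1.32  0.15  3.5 ]
```

View pics/c6.png

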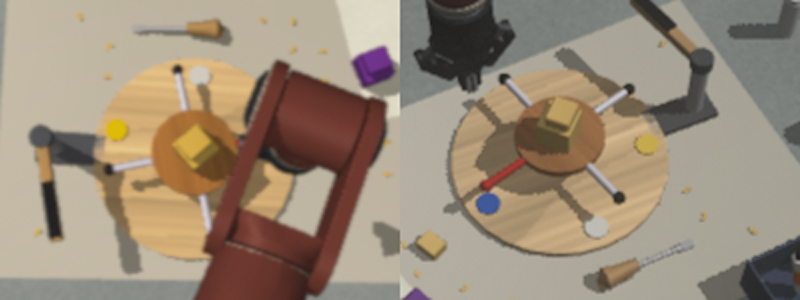

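>>> servo_tool(
  commands=[0,0,0,-1,0,3.3,0,0,0,0,-1,0,3.3,0,0,0,0,-1,0,3.3,0,0,0,0,-1,0,3.3,0,0,0,0,-1,0,3.3,0,0,0,0,-1,0,3.3,0,0,0,0,-1,0,3.3,0,0,0,0,-1,0,3.3,0,0,0,0,-0.5,0,3.3,0,0,0,0,-0.5,0,3.3,0,0,0,0,0,0,3,0,0,0,0,0,0,0,0],
)

```text
t: 9.7
tool_pos: [0.4246, 0.2574, 0.1963]
tool_rot: [-1.572, 0.083, 0.005]
contact_force: [0.7, -0.4, -0.2]
opening: -0.0001
```

Run:
```python
from h import *
to([.435,.25,.105],6)
look('7')
```

```text
t 9.7 pos [0.4246 0.2574 0.1963] F [ 0.7 -0.4 -0.2] open -0.0 q [ 0.38 -0.2   1.91  0.02  1.48 -1.14]
R [[0.997, -0.056, 0.05], [-0.05, -0.001, 0.999], [-0.056, -0.998, -0.004]]
tool cm [ 1.59  9.06 -0.65] per row [ 0.26  1.51 -0.11]
```

View pics/c7.png

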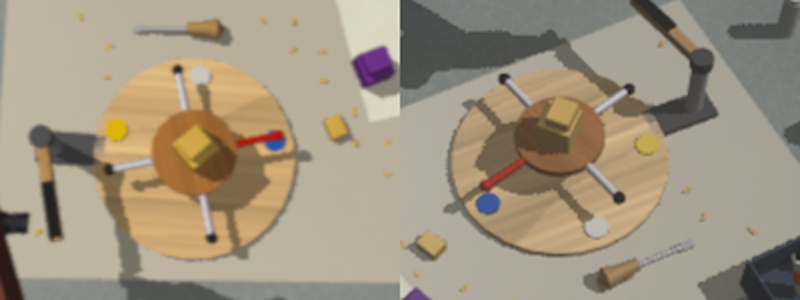

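>>> servo_tool(
  commands=[0,0,-0.05,0.3,1.5,-0.1,0,0,0,0,0.3,1.5,-0.1,0,0,0,0,0.3,1.5,0,0,0,0,0,0.3,1.5,0,0,0,0,0,0.2,1.5,0,0,0,0,0,0,1.5,0,0,0,0,0,0,0,0,0],
)

```text
t: 10.5
tool_pos: [0.4358, 0.2407, 0.0976]
tool_rot: [-1.582, 0.058, -0.041]
contact_force: [-0.3, -0.0, -0.5]
opening: 0.0
```

Run:
```python
from h import *
pol('t7',180+278/2-.25,150+137/2-.25)
PV=np.array([.5525,.2165])
arc(5,17,.107,.118,PV)
```

```text
[ 0.5662 -0.1285] 0.1299 -79.1
t 10.5 pos [0.4358 0.2407 0.0976] F [-0.3 -0.  -0.5] open 0.0 q [ 0.36 -0.12  2.01 -0.01  1.26 -1.15]
ang 168.3 r 0.1191 R [[0.998, -0.011, 0.063], [-0.063, -0.011, 0.998], [-0.01, -1.0, -0.012]]
[ 0.   -0.93 -1.05]
[-0.01  0.01 -1.03]
[ 0.08  0.01 -1.03]
[ 0.17  0.01 -1.02]
[ 0.26  0.01 -1.  ]
[ 0.34  0.01 -0.97]
[ 0.43  0.01 -0.94]
[ 0.51  0.01 -0.9 ]
[ 0.58  0.   -0.85]
[ 0.65  0.   -0.8 ]
[ 0.72  0.   -0.74]
[ 0.78 -0.   -0.67]
[ 0.84 -0.   -0.6 ]
[ 0.89 -0.   -0.52]
[ 0.93 -0.   -0.44]
[ 0.96 -0.01 -0.36]
[ 0.99 -0.01 -0.28]
```

>>> servo_tool(
  commands=[0,0,0,0,-0.5,-0.8,0,0,0,0,0,-0.4,-0.8,0,0,0,0,0.05,0,-0.9,0,0,0,0,0.15,0,-0.9,0,0,0,0,0.2,0,-0.9,0,0,0,0,0.3,0,-0.9,0,0,0,0,0.35,0,-0.85,0,0,0,0,0.4,0,-0.8,0,0,0,0,0.5,0,-0.8,0,0,0,0,0.55,0,-0.75,0],
)

```text
t: 11.5
tool_pos: [0.4583, 0.1473, 0.1115]
tool_rot: [-1.578, 0.056, -0.047]
contact_force: [0.4, 1.9, -0.4]
opening: 0.0001
```

Run:
```python
from h import *
look('8')
arc(4,12,.107,.118,np.array([.5525,.2165]))
```

```text
t 11.6 pos [0.4587 0.1468 0.1116] F [ 0.6 -0.5  1. ] open 0.0 q [ 0.16 -0.19  2.05 -0.01  1.29 -1.34]
ang -143.4 r 0.1169 R [[0.998, -0.006, 0.067], [-0.067, -0.009, 0.998], [-0.005, -1.0, -0.009]]
[ 0.47  0.47 -0.68]
[ 0.6   0.   -0.57]
[ 0.63  0.   -0.52]
[ 0.67  0.   -0.48]
[ 0.7   0.   -0.43]
[ 0.73 -0.   -0.38]
[ 0.75 -0.   -0.33]
[ 0.78 -0.   -0.28]
[ 0.79 -0.   -0.22]
[ 0.81 -0.   -0.17]
[ 0.82 -0.   -0.11]
[ 0.82 -0.   -0.05]
```

View pics/c8.png

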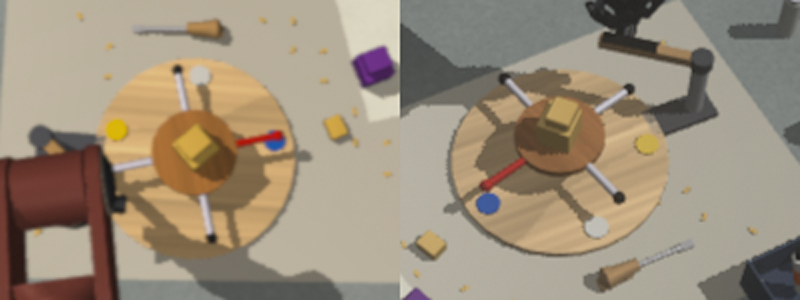

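>>> servo_tool(
  commands=[0,0,0,0.5,0.2,-0.65,0,0,0,0,0.6,0.1,-0.55,0,0,0,0,0.65,0,-0.5,0,0,0,0,0.65,0,-0.45,0,0,0,0,0.7,0,-0.4,0,0,0,0,0.7,0,-0.35,0,0,0,0,0.7,0,-0.3,0,0,0,0,0,0,0,0],
)

```text
t: 12.4
tool_pos: [0.5048, 0.109, 0.1076]
tool_rot: [-1.579, 0.058, -0.046]
contact_force: [0.4, -0.2, -0.4]
opening: -0.0
```

Run:
```python
from h import *
look('9')
arc(2,8,.107,.118,np.array([.5525,.2165]))
```

```text
t 12.5 pos [0.5041 0.1093 0.1075] F [-0.6  1.2 -0.4] open 0.0 q [ 0.07 -0.09  1.97 -0.01  1.27 -1.43]
ang -114.3 r 0.1176 R [[0.998, -0.009, 0.066], [-0.066, -0.009, 0.998], [-0.008, -1.0, -0.009]]
[ 0.37  0.05 -0.18]
[ 0.39 -0.   -0.12]
[ 0.4  -0.   -0.11]
[ 0.4 -0.  -0.1]
[ 0.4  -0.   -0.08]
[ 0.41 -0.   -0.07]
[ 0.41 -0.   -0.05]
[ 0.41 -0.   -0.04]
```

View pics/c9.png

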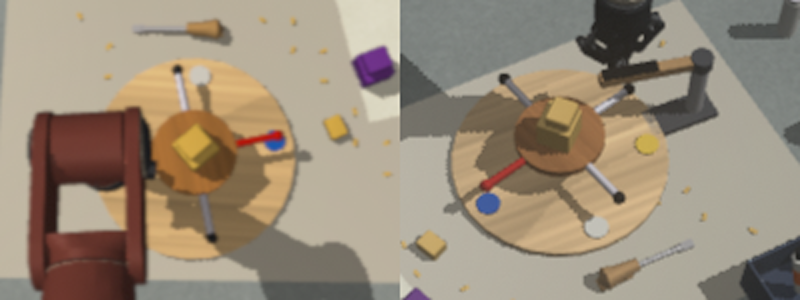

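>>> servo_tool(
  commands=[0,0,0,0.35,0,-0.12,0,0,0,0,0.4,0,-0.1,0,0,0,0,0.4,0,-0.1,0,0,0,0,0.4,0,-0.1,0],
)

```text
t: 12.9
tool_pos: [0.5192, 0.1046, 0.1073]
tool_rot: [-1.579, 0.058, -0.043]
contact_force: [-0.9, 1.2, -0.8]
opening: 0.0001
```

>>> servo_tool(
  commands=[0,0,0,0.3,0,-0.05,0,0,0,0,0.3,0,-0.05,0],
)

```text
t: 13.1
tool_pos: [0.5257, 0.1031, 0.1072]
tool_rot: [-1.579, 0.058, -0.043]
contact_force: [-0.8, 1.5, -0.2]
opening: 0.0001
```

>>> servo_tool(
  commands=[0,0,0,0.2,0,0,0,0,0,0,0.2,0,0,0],
)

```text
t: 13.3
tool_pos: [0.5268, 0.1029, 0.1071]
tool_rot: [-1.579, 0.066, -0.035]
contact_force: [-14.4, 0.9, 9.1]
opening: -0.0002
```

>>> servo_tool(
  commands=[0,0,0,0.2,0,0,0],
)

```text
t: 13.4
tool_pos: [0.5266, 0.1029, 0.1072]
tool_rot: [-1.579, 0.072, -0.029]
contact_force: [-11.2, 0.5, 7.9]
opening: 0.0
```

Run:
```python
from h import *
st()
look('10')
```

```text
t 13.4 pos [0.5266 0.1029 0.1072] F [-11.2   0.5   7.9] open 0.0 q [ 0.06 -0.03  1.91 -0.01  1.29 -1.45]
```

View pics/c10.png

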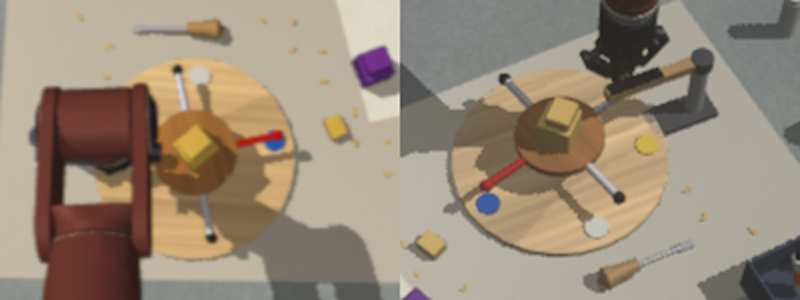

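>>> servo_tool(
  commands=[0,0,0,-0.5,0,0,0,0,0,0,-1,0,0,0,0,0,0,-1,0,0,0,0,0,0,-1,0,0,0,0,0,0,0,-3,0,0,0,0,0,0,-4,0,0,0,0,0,0,-4,0,0,0,0,0,0,0,4,0,0,0,0,0,0,4,0,0,0,0,0,0,4,0,0,0,0,0,0,4,0,0,0,0,0,0,4,0,0,0,0,0,0,4,0,0,0,0,0,0,0,0],
)

```text
t: 14.9
tool_pos: [0.5031, 0.3526, 0.2209]
tool_rot: [-1.578, 0.069, -0.039]
contact_force: [-0.3, -0.6, 0.0]
opening: 0.0003
```

Run:
```python
from h import *
st()
look('11')
a=cv2.imread('pics/t11.png')[140:300,170:370]
cv2.imwrite('pics/d11.png',cv2.resize(a,None,fx=4,fy=4,interpolation=cv2.INTER_CUBIC)[:600])
```

```text
t 14.9 pos [0.5031 0.3526 0.2209] F [-0.3 -0.6  0. ] open 0.0 q [ 0.49  0.05  1.64  0.    1.48 -1.01]
```

View pics/d11.png

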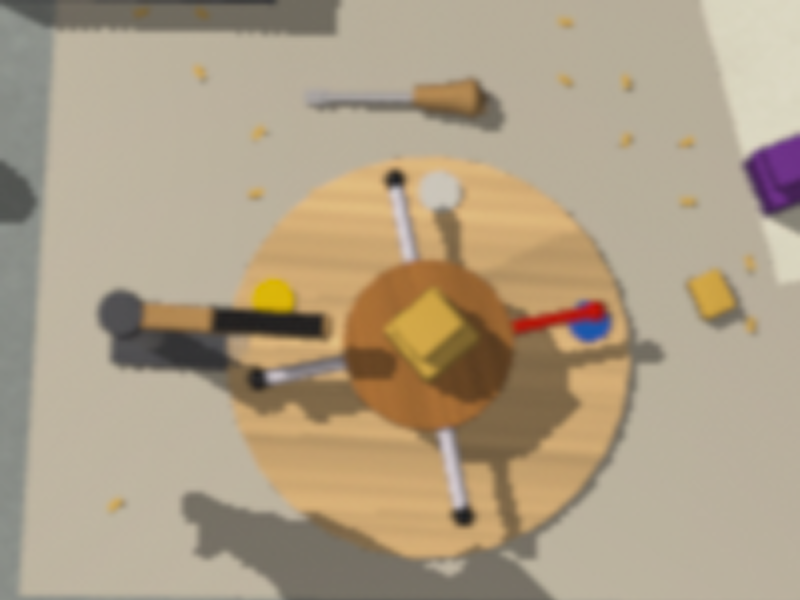

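View pics/s11.png

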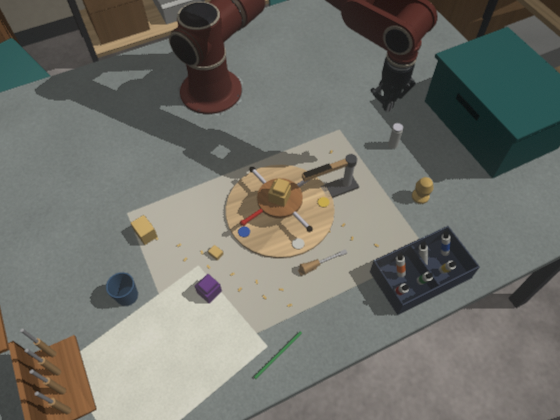

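Run:
```python
from h import *
P=lambda u,v,z:pol('t11',170+(u-1.5)/4,140+(v-1.5)/4,z)
P(594,312,.065);P(590,321,.012);P(257,378,.065);P(395,178,.065);P(463,515,.065)
print('block');P(431,330,.138)
d=dict(np.load('pics/t11.npz'));q=lambda u,v,z:px(d,170+(u-1.5)/4,140+(v-1.5)/4,z)[:2]
a,b=q(122,312,.135),q(326,325,.133);h=HUB
an=lambda v:np.degrees(np.arctan2(v[1],v[0]));print(a,b,an(b-a),an(h-a))
```

```text
[ 0.5681 -0.1266] 0.1284 -78.1
[ 0.5682 -0.1291] 0.1308 -78.2
[0.5134 0.1271] 0.1311 102.4
[0.6694 0.027 ] 0.1309 12.4
[ 0.4142 -0.0292] 0.1303 -167.5
block
[ 0.5429 -0.0027] 0.0022 -51.9
[0.55220208 0.21677732] [0.54575132 0.07212511] -92.55341298945258 -92.81338468787239
```

All the checks are good, so I'm handing in.

Run:
```python
from h import *
print(ticket.finish_job())
```

```text
the job is handed in; nothing more can be done
None
```

The turntable and the hand rest are both where the task wants them, and I handed the job in at about 15 s of the 72 s allowed. The hand-in gave no verdict.

I pushed the red spoke anticlockwise with the shut fingers, about 134°, until its tip stood over the blue dot. Then I pushed the hand rest round until it met its stop, where the contact force rose from about 1 N to 14 N. After that I drew the arm clear, and it was touching nothing when I handed in.

Last checks, taken from the camera images after the arm was clear:
- **Red tip:** it stands about 2.5 mm from the centre of the blue dot when its own position is measured. The other three spokes put it within about 1°, roughly 1.5 mm.
- **Hand rest:** its direction agrees with the line from pivot to hub within 0.3°, or 0.005 rad, so it is home.
- **Wax block:** it stands upright about 2 mm from the hub axis.
- **Other things:** in the last pictures they look where they were at the start. I compared these by eye and did not measure them.

None of the checks failed or disagreed.

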